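# Press the sample carrier down and slide it home under the reader's leaf spring

### The arm

A 6-joint arm with a two-finger parallel gripper is mounted at the origin on the work surface. World frame = base frame: x ahead of the robot, y to its left, z up, the work surface at z = 0. Lengths are in m, angles in degrees, forces in N, time in s.
With the tool pointing down it reaches from about 0.3 to 0.75 m from the base axis. Payload 8.5 kg.
Tool frame: the origin (TCP) lies on the centre line of the jaws, within the pads' length; the fingertips stand 11 mm ahead of it and the grasp point (between the pads) lies 8 mm behind it; x points along the fingers, y is the direction in which the jaws open and shut, and the axes are right-handed (so a half turn about x gives the same grasp; the last joint's range is limited). The gripper opens to 85 mm and grips with 20 to 120 N. Pads are 22 mm wide; open, the fingers measure 114 mm over their backs; the gripper's body (76 mm by 85 mm) begins 54 mm behind the grasp point. The pads swing forward as they close: fully open they stand 13 mm farther back than shut.
Start: joints at [-89.628, 21.807, 74.336, -0, 83.858, -12.336], TCP at [0.121, -0.537, 0.221] pointing down, gripper open.
Joint ranges: [-178.18, 178.18], [-50.72, 133.34], [12.68, 142.11], [-81.47, 261.47], [9.98, 163.14], [-165.26, 165.26]. Speed limits (degrees/s): [136.94, 136.94, 180, 180, 180, 180].

### API

Orientations are given as a 3x3 rotation matrix whose columns are the frame's x, y, z axes.
In Python, from rig import env gives the robot as it stands.
- The arm moves only by the tool carry_out, never from a script. Its argument "motion" is a list that holds one entry, the list of rows, each a list of 7 numbers: the shift along the tool's x, y, z in cm, then the turn, a rotation vector about the tool's x, y, z in rad, then the finger opening in cm, from 0 to 8.54. A call has 1 to 5 rows; each row is the pose to reach, as a shift and turn from the pose commanded when the call began, along the tool's axes at that moment; what a row does not reach only later rows make up. A row lasts 1/12 s, in which the tool goes at most 41.7 mm and 7.16 degrees, less where a joint would pass 70% of its speed; a pose out of reach is approached as far as the arm can. A call with a gripper value outside its range is refused whole. The fingers move at their own pace and stop on an object; "grip_force" is the grip in N (left out, the last holds). Time passes only in rows, so rows that repeat a pose let the fingers close. It gives the time, the measured TCP pose, the force and the opening at its end, in the units of the state.
- env.observe(): the state, without advancing time (a new reading comes with each control period).
- env.get_image(name): name is "scene" or "top" or "wrist"; returns a dict with "image" (384x512x3 uint8, red, green, blue), "fov_y" (degrees; the focal length in pixels is half the picture's height over the tangent of half this angle, whatever the lens; pixels are square), "cx", "cy" (the principal point, pixels), "R" (3x3) and "t" (3): a world point X has camera coordinates R X + t. Camera axes: x right, y down, z forward; pixel columns grow to the right and rows downward; lengths in m; the calibration is good to about 2 mm. The wrist camera is an equidistant fisheye: a pixel r from the principal point sees the ray r / f radians off the axis. A picture is of the moment at which its call begins. There is no depth.
- env.close_job(): hands the job in, once; it reports no verdict.
The state is a dict: "time_s": time; "q": joint angles; "qvel": joint speeds; "joint_efforts": joint torques, N m; "position": TCP position; "tool_rot": TCP orientation; "ft_force": force on the tool from outside, world axes, zero at the start; "wrist_torque": the same for the moment, N m; "grip_width": finger opening in m.
Only numpy, scipy, OpenCV 4.12 (cv2) and the standard library are available. Lean on these libraries where they do the work, as an engineer would, in place of code of your own. Each camera call takes 0.05 s, during which the arm holds its last target. There are 200 camera calls.

### The job

Load the bench reader: with a fingertip press the black sample carrier down firmly on its sprung plate and, keeping it pressed, slide it along its channel under the cross bar and the leaf spring, fully home against the white housing, so that the sprung plate snaps up behind it. Do not pinch or lift the carrier, and leave the flask and the two bottles where they stand.

Things in the scene. Friction and masses are not known exactly. Their poses are not given: they have to be found in the camera images.
- stage: The bench reader, fixed, turned up to 0.45 rad. Origin on the table, under the near face of its cross bar, on the channel's centre line; +x runs along the channel from the loading end to the white housing, z up. Aluminium channel 52 mm wide, x = -144 to 67.5 mm, walls 8 mm thick with tops at z = 29.5 mm; fixed floor at z = 18 mm from x = -46 mm on. Reader 315 mm long overall.
- carrier: Loose black plastic slab 110 x 50 x 12 mm, about 120 g, white disc in its far half. Origin: centre of its underside; x along its length towards the housing, z up. It starts on the raised sprung plate (underside z = 26 mm, top 38 mm), far end 8 to 23 mm short of the bar, too high for it: it must be pressed at least 4.5 mm down to pass. Low friction in the channel, about 0.25.
- land (a point): Point on the carrier's flat grooved thumb rest, where to press: on its top face, 17 mm from its near end. The rest is 34 mm long (carrier x = -55 to -21 mm).
- ridge (a point): Foot of the near face of the carrier's thumb ridge (carrier x = -21 mm), on the top face: the face to push against. The ridge is 6 mm thick, 40 mm wide, 10 mm high and stays on the near side of the bar.
- bar (a point): Middle of the lower near edge of the dark steel cross bar, 33.5 mm above the table. The bar spans stage x = 0 to 10 mm, its top is at 41.5 mm (screw heads 44.5 mm). The carrier passes under it; fully pressed, its top is at 30 mm.
- home (a point): On the fixed floor (z = 18 mm, stage x = 12.5 mm): where the carrier's origin lies when it is fully home, its far end against the white housing (98 x 120 mm, 50 mm high). Its near end is then 4 mm past the sprung plate and its ridge 2.5 mm short of the bar.
- lifter (a joint): Sprung steel plate in the loading end of the channel, stage x = -142 to -46.5 mm, 49 mm wide; moves straight down only. In m: 0 = up (top at z = 26 mm), 0.008 = bottomed (flush with the fixed floor, 18 mm). Pushes up with 5 N when up, 11 N when bottomed. Once the carrier is past it, it snaps up behind it to 0.
- leaf (a joint): Leaf spring, a steel strip 36 mm wide sloping down 0.25 rad from the bar towards the housing, tip near stage x = 60 mm. In rad: 0 = at rest, about 0.15 when it rides on the carrier's top, pressing on it with about 3 N (more, up to 6 N, as the far end first meets it).
- flask: Bystander: conical glass flask, 82 mm across the base, 135 mm high; origin at the centre of its underside.
- amber: Bystander: amber glass jar with black cap, 60 mm across, 115 mm high; origin at the centre of its underside.
- white: Bystander: white plastic bottle, 54 mm across, 130 mm high; origin at the centre of its underside.
There are look-alikes about, which are no part of the job. Several things have the shape of the carrier; the one meant has the colours described above.

How it is judged (in metres and radians):
On the way, in this order (a step that is already met when the one before it is completed fails the run):
1. the carrier is pressed down at least 3.5 mm by the fingers, its far end still short of the leaf spring (value of joint lifter above 0.0035 m and contact force between the fingers and carrier above 3 N and x of carrier in the frame of stage below -0.03 m), for 0.1 s.
2. still pressed at least 3 mm down by the fingers, the carrier slides under the leaf spring and lifts it (value of joint leaf above 0.08 rad and value of joint lifter above 0.003 m and contact force between the fingers and carrier above 3 N and x of carrier in the frame of stage between -0.025 and 0.0075 m), for 0.1 s.
At the end, for the whole second after the job is handed in: The carrier lies at rest on the fixed floor (within 3 mm in height), within 5 mm of fully home against the housing, straight in the channel (0.06 rad), the leaf spring riding on its top, and the sprung plate is up again behind it (within 2 mm) (x of carrier in the frame of stage between 0.0075 and 0.016 m and y of carrier in the frame of stage between -0.004 and 0.004 m and z of carrier in the frame of stage between 0.015 and 0.021 m and angle between the x axis of carrier and the x axis of stage, either way round below 0.06 rad and value of joint lifter below 0.002 m and value of joint leaf above 0.08 rad and linear speed of carrier below 0.02 m/s); the robot touches nothing.
It fails at once if the carrier is lifted more than 8 mm above its resting place on the raised plate (z of carrier in the frame of stage above 0.034 m).
It fails at once if the carrier is tipped by more than 0.35 rad (angle between carrier's own z axis and vertical above 0.35 rad).
It fails at once if the flask is moved more than 30 mm or tipped over (distance of flask from where it was at the start of the episode above 0.03 m or angle between flask's own z axis and vertical above 0.35 rad).
It fails at once if the amber jar is moved more than 30 mm or tipped over (distance of amber from where it was at the start of the episode above 0.03 m or angle between amber's own z axis and vertical above 0.35 rad).
It fails at once if the white bottle is moved more than 30 mm or tipped over (distance of white from where it was at the start of the episode above 0.03 m or angle between white's own z axis and vertical above 0.35 rad).
It also fails if it takes over 51 s, if anything falls off the work surface, if the arm or the gripper's body presses on something with over 40 N, if the wrist force passes 120 N, or if a joint passes its speed limit or range.

## Working session

There is one attempt and no reset: what is moved stays moved. The work goes in short steps, Python scripts to look and compute and a tool call to move; the robot and the scene stay as the last step left them, time stands still between calls to the robot, and variables do not carry over. Pictures are saved under pics/ and viewed, on a budget of 10 in all, crops included, one or two more only if the job needs it, and the job is handed in when it is done.

Besides the shell and the picture viewer there is one more tool, called after "Request:" as name(argument=value, ...) on one line, values as JSON. carry_out: Moves the arm, as the interface text tells. Its arguments: {"type":"object","properties":{"motion":{"type":"array","items":{"type":"array","items":{"type":"array","items":{"type":"number"}}}},"grip_force":{"type":"number"}},"required":["motion"]}

```bash
ls; mkdir -p pics; cat > h.py <<'E'
import numpy as np,cv2
from rig import env
def pix(im,X):
    c=im['R']@np.array(X,float)+im['t']; f=im['image'].shape[0]/2/np.tan(np.radians(im['fov_y'])/2)
    return np.array([im['cx']+f*c[0]/c[2],im['cy']+f*c[1]/c[2]])
def ray(im,u,v,z):
    f=im['image'].shape[0]/2/np.tan(np.radians(im['fov_y'])/2)
    R=np.array(im['R']);t=np.array(im['t'])
    o=-R.T@t; d=R.T@np.array([(u-im['cx'])/f,(v-im['cy'])/f,1])
    return o+d*(z-o[2])/d[2]
E
python3 - <<'E'
from h import *
import pickle
d={n:env.get_image(n) for n in("scene","top")}
pickle.dump(d,open('d.pkl','wb'))
for n in d:
    cv2.imwrite(f'pics/{n}.png',cv2.resize(d[n]['image'][:,:,::-1],(800,600),interpolation=cv2.INTER_CUBIC))
    R=np.array(d[n]['R']);print(n,d[n]['fov_y'],d[n]['cx'],d[n]['cy'],-R.T@d[n]['t'])
s=env.observe();print(s)
E
```

```text
pics
scene 55.95902329599127 252.20974799031382 191.21229578238723 [ 0.84726946 -0.17509993  0.63771699]
top 57.84060611956414 253.27452459371622 188.63195672711237 [0.4642084  0.03658786 0.90793249]
{'time_s': 0.1, 'q': array([-8.96276618e+01,  2.18381543e+01,  7.43796341e+01, -9.14119890e-05,
        8.38583517e+01, -1.23380100e+01]), 'qvel': array([ 0.08226887, -0.06754845, -0.18627496,  0.05482362,  0.08135059,
        0.01984079]), 'joint_efforts': array([ 1.15954375e-03, -4.49228418e+01, -2.31660229e+01, -2.39088522e-04,
        3.60702128e-03,  4.57197800e-07]), 'position': array([ 0.1209869 , -0.53624384,  0.2206685 ]), 'tool_rot': array([[-1.02220440e-05,  2.20022552e-01, -9.75494786e-01],
       [ 1.32885589e-03, -9.75493921e-01, -2.20022371e-01],
       [-9.99999117e-01, -1.29854107e-03, -2.82406722e-04]]), 'ft_force': array([-0.04396442,  0.23807461,  0.27172562]), 'wrist_torque': array([ 0.00595952,  0.00355767, -0.08463846]), 'grip_width': 0.08543943901268436}
```

View pics/scene.png

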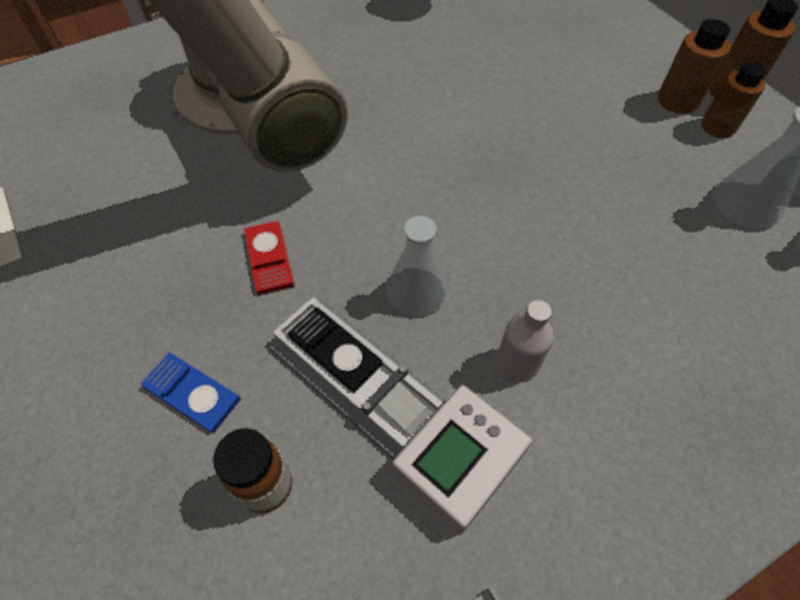

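View pics/top.png

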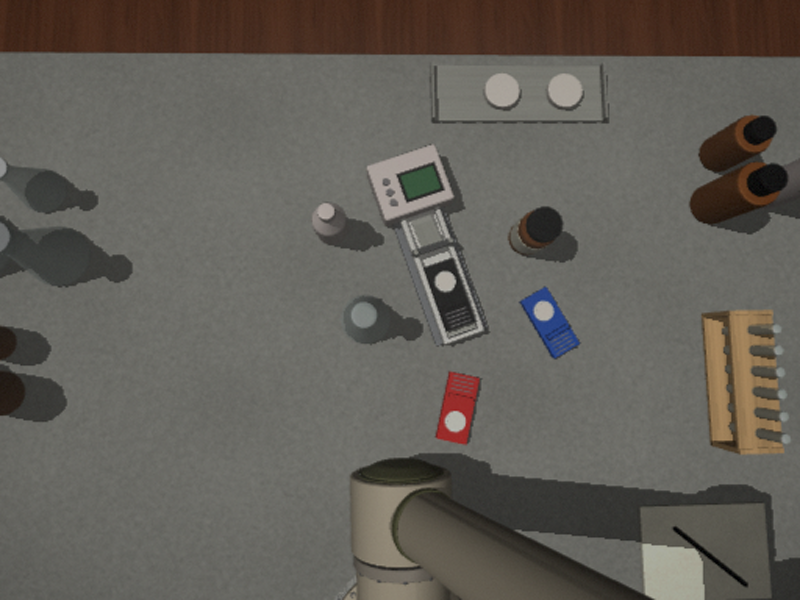

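The black slab with a white disc, at top (450,290) and scene (340,350), lies in the reader's channel and fits the carrier. The red one (top 458,408) and the blue one (top 550,322) are look-alikes lying on the table. I'll confirm this in a crop and measure.

```bash
python3 - <<'E'
from h import *
import pickle
im=pickle.load(open('d.pkl','rb'))['top']; a=im['image']
c=a[85:225,225:325,::-1]; cv2.imwrite('pics/crop.png',cv2.resize(c,None,fx=4,fy=4,interpolation=cv2.INTER_CUBIC))
g=a.astype(int); mx=g.max(2)
def comp(m,near):
    n,l,s,ce=cv2.connectedComponentsWithStats(m.astype(np.uint8)); i=l[near[1],near[0]]; 
    return (l==i),s[i],ce[i]
def rect(m,z,name):
    pts=np.argwhere(m)[:,::-1]
    P=np.array([ray(im,u,v,z)[:2] for u,v in pts])
    r=cv2.minAreaRect((P*1000).astype(np.float32)); print(name,len(pts),r,P.mean(0)); return P
ker=np.ones((3,3),np.uint8)
R=np.zeros(mx.shape,bool);R[85:225,225:325]=1
# housing
m=(mx>120)&R
for p in ((244,116),):
    mm=m.copy(); mm[142:]=0
    k,s,ce=comp(mm,p);print(s,ce)
    k=cv2.morphologyEx(k.astype(np.uint8),cv2.MORPH_CLOSE,np.ones((21,21)));k=cv2.morphologyEx(k,cv2.MORPH_OPEN,np.ones((9,9)))>0
    rect(k,.05,'housing')
# carrier
m=(mx<45)&R
k,s,ce=comp(m,(285,193));print(s,ce);rect(k,.038,'carrier')
disc=(mx>130)&R; disc[:172]=0;disc[190:]=0;k,s,ce=comp(disc,(285,180));print(s,ce,ray(im,*ce,.038))
gr=(g[:,:,1]>g[:,:,0]+15)&R;k,s,ce=comp(gr,(269,116));rect(k,.05,'screen')
E
```

```text
[ 235   92   55   49 1133] [259.45278023 115.61871139]
housing 1671 ((727.0460205078125, -25.998992919921875), (94.99308776855469, 118.14729309082031), 18.241804122924805) [ 0.72655561 -0.02564527]
[272 167  32  45 462] [286.56060606 187.46536797]
carrier 462 ((542.8950805664062, -86.63568115234375), (105.81395721435547, 48.780941009521484), 18.359159469604492) [ 0.545112   -0.08520296]
[279 174  13  13 128] [284.7421875 179.671875 ] [ 0.56491307 -0.08109706  0.038     ]
screen 331 ((726.1699829101562, -42.6578254699707), (39.05108642578125, 55.826080322265625), 18.517066955566406) [ 0.72618212 -0.04240057]
```

View pics/crop.png

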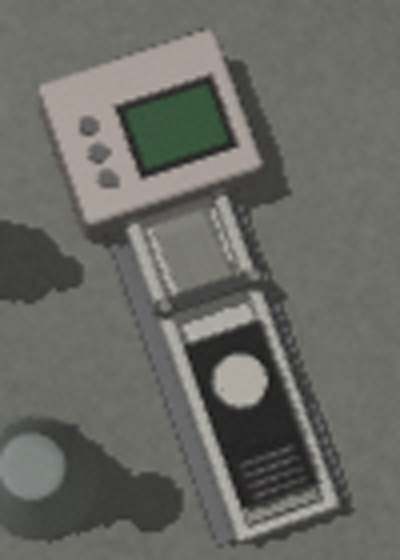

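Request:
carry_out(motion=[[[0, -2.4, -3.2, -0.099, 0, 0, 0], [0, -4.8, -6.4, -0.099, 0, 0, 0], [0, -7.2, -9.6, -0.099, 0, 0, 0], [0, -9.6, -12.8, -0.099, 0, 0, 0], [0, -12, -16, -0.099, 0, 0, 0]]], grip_force=60)

```text
time_s: 0.52
position: [0.2514, -0.3825, 0.221]
tool_rot: [[-0.0, 0.315, -0.949], [0.001, -0.949, -0.315], [-1.0, -0.001, -0.0]]
ft_force: [0.3, -1.2, -0.1]
grip_width: 0.0255
```

```bash
cat > st.py <<'E'
from h import *
import sys
u=np.array([np.cos(np.radians(18.35)),np.sin(np.radians(18.35)),0]);v=np.array([-u[1],u[0],0]);O=np.array([.6164,-.0627,0])
def show():
    s=env.observe();p=np.array(s['position']);R=np.array(s['tool_rot'])
    print('t',s['time_s'],'p',p.round(4),'stage x,y',((p-O)@u).round(4),((p-O)@v).round(4),'tip z',round(p[2]-.011,4),'F u,v,z',[round(float(np.dot(s['ft_force'],a)),1) for a in(u,v,[0,0,1])],'w',round(s['grip_width'],4),'ydir',np.degrees(np.arctan2(R[1,1],R[0,1])).round(2),'tilt',R[2].round(4))
    return s,p,R
def to(x,y,z): # tip target in stage frame -> tool shift in cm
    s,p,R=show(); T=O+x*u+y*v; T[2]=z+.011
    print('shift cm',(R.T@(T-p)*100).round(2))
if __name__=='__main__': to(*map(float,sys.argv[1:])) if len(sys.argv)>1 else show()
E
python3 - <<'E'
from st import *
import pickle
im=pickle.load(open('d.pkl','rb'))['top']
for n,(a,b),z in(('flask top',(364,315),.135),('white top',(327,211),.13),('amber',(543,225),.115)):
    P=ray(im,a/1.5625,b/1.5625,z);print(n,P,(P-O)@u,(P-O)@v)
to(-.115,0,.15)
E
```

```text
flask top [0.50608134 0.04889008 0.135     ] -0.06957818877783346 0.14064646418793578
white top [0.65834636 0.10081667 0.13      ] 0.09129189181191856 0.141996444372553
amber [ 0.6384235  -0.22088156  0.115     ] -0.02889523085113013 -0.15707166199178818
t 0.5167 p [ 0.2514 -0.3825  0.221 ] stage x,y -0.4471 -0.1886 tip z 0.21 F u,v,z [-0.1, -1.2, -0.1] w 0.0255 ydir -71.65 tilt [-1.e+00 -6.e-04 -0.e+00]
shift cm [  6.01 -18.86 -33.21]
```

Request:
carry_out(motion=[[[0, -2, -3.5, 0, 0, 0, 0], [0, -4, -7, 0, 0, 0, 0], [0, -6, -10.5, 0, 0, 0, 0], [0, -8, -14, 0, 0, 0, 0], [0, -10, -17.5, 0, 0, 0, 0]]])

```text
time_s: 0.93
position: [0.386, -0.2323, 0.2212]
tool_rot: [[-0.0, 0.315, -0.949], [0.0, -0.949, -0.315], [-1.0, -0.0, 0.0]]
ft_force: [-0.1, -1.4, 0.6]
grip_width: 0.0
```

Request:
carry_out(motion=[[[0, -2.2, -4, 0, 0, 0, 0], [1, -4.5, -8, 0, 0, 0, 0], [2, -6.5, -12, 0, 0, 0, 0], [4, -8.8, -15.7, 0, 0, 0, 0], [6, -8.8, -15.7, 0, 0, 0, 0]]])

```text
time_s: 1.35
position: [0.5094, -0.0983, 0.1621]
tool_rot: [[0.005, 0.318, -0.948], [-0.001, -0.948, -0.318], [-1.0, 0.003, -0.004]]
ft_force: [1.2, -1.3, 0.1]
grip_width: -0.0002
```

Request:
carry_out(motion=[[[0, 0, 0, 0, 0, 0, 0], [0, 0, 0, 0, 0, 0, 0], [0, 0, 0, 0, 0, 0, 0]]])

```text
time_s: 1.6
position: [0.5064, -0.1017, 0.1617]
tool_rot: [[0.0, 0.315, -0.949], [-0.0, -0.949, -0.315], [-1.0, 0.0, -0.0]]
ft_force: [0.1, 0.2, -0.6]
grip_width: -0.0003
```

```bash
python3 - <<'E'
from st import *
import pickle
to(-.115,0,.06)
d={n:env.get_image(n) for n in("scene","top","wrist")};pickle.dump(d,open('d2.pkl','wb'))
a=d['scene']['image'][150:330,150:350];b=d['top']['image'][85:265,205:345]
a=cv2.resize(a,None,fx=2.4,fy=2.4,interpolation=2);b=cv2.resize(b,(308,432-36));b=cv2.copyMakeBorder(b,0,a.shape[0]-b.shape[0],0,0,0)
cv2.imwrite('pics/near.png',np.hstack([a,b])[:,:,::-1])
cv2.imwrite('pics/wrist.png',d['wrist']['image'][:,:,::-1])
E
```

```text
t 1.6 p [ 0.5064 -0.1017  0.1617] stage x,y -0.1167 -0.0024 tip z 0.1507 F u,v,z [0.1, 0.2, -0.6] w -0.0003 ydir -71.63 tilt [-1.e+00  5.e-04 -1.e-04]
shift cm [ 9.07 -0.24 -0.17]
```

View pics/near.png

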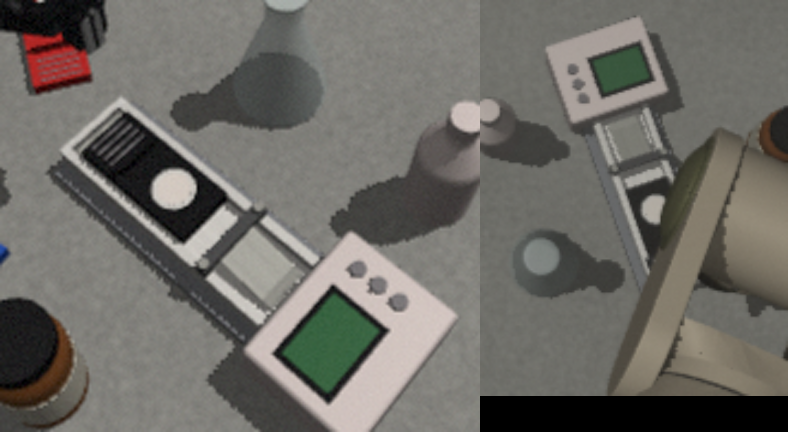

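View pics/wrist.png

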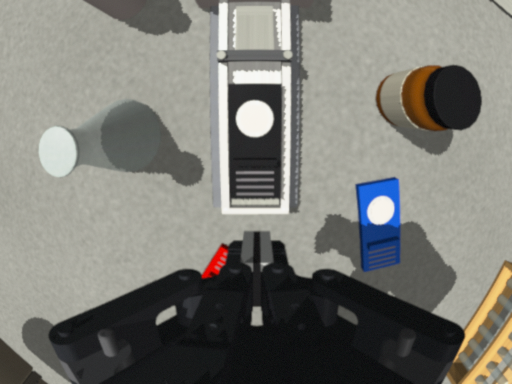

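Wrist view: the channel runs straight up the picture. The carrier spans about (229–281, 84–200), its disc is at (255,119), and the bar is at row 57. The shut fingers are centred near column 257. I'll cross-check the carrier pose with this camera.

```bash
python3 - <<'E'
from st import *
import pickle
im=pickle.load(open('d2.pkl','rb'))['wrist']; a=im['image']
R=np.array(im['R']);t=np.array(im['t']);f=192/np.tan(np.radians(im['fov_y'])/2)
def fr(p,z):
    q=np.array(p)-[im['cx'],im['cy']];r=np.hypot(*q);th=r/f
    d=R.T@np.array([*(np.sin(th)*q/max(r,1e-9)),np.cos(th)]);o=-R.T@t
    P=o+d*(z-o[2])/d[2]; return ((P-O)@u*1000).round(1),((P-O)@v*1000).round(1)
mx=a.max(2)
m=(mx<60);m[:70]=0;m[210:]=0;m[:,:222]=0;m[:,290:]=0
n,l,s,c=cv2.connectedComponentsWithStats(m.astype(np.uint8));i=1+s[1:,4].argmax();print(s[i])
x,y,w,h,_=s[i]
for p in((x,y),(x+w,y),(x,y+h),(x+w,y+h)):print('carrier',p,fr(p,.038))
print('disc',fr((255,119),.038))
for c in (230,255,275):
    print(c,'rows',mx[40:92,c].tolist())
print('row 130 cols',mx[130,205:305].tolist())
for p in((255,62),(222,62),(288,62)):print('bar',p,fr(p,.0415))
E
```

```text
[ 229   85   52  113 3864]
carrier (np.int32(229), np.int32(85)) (np.float64(-21.8), np.float64(20.8))
carrier (np.int32(281), np.int32(85)) (np.float64(-21.9), np.float64(-26.9))
carrier (np.int32(229), np.int32(198)) (np.float64(-129.7), np.float64(22.6))
carrier (np.int32(281), np.int32(198)) (np.float64(-129.8), np.float64(-28.1))
disc (np.float64(-53.9), np.float64(-3.0))
230 rows [147, 149, 149, 148, 149, 149, 148, 149, 150, 141, 116, 105, 107, 105, 104, 101, 102, 104, 107, 99, 76, 95, 137, 149, 149, 150, 149, 148, 150, 151, 151, 150, 150, 150, 148, 149, 150, 149, 149, 149, 150, 149, 143, 114, 73, 50, 47, 46, 48, 48, 49, 46]
255 rows [192, 191, 192, 191, 191, 191, 190, 191, 184, 157, 118, 106, 104, 104, 102, 102, 103, 104, 105, 95, 82, 117, 142, 148, 149, 149, 149, 149, 149, 155, 188, 235, 247, 248, 248, 248, 248, 248, 248, 248, 248, 248, 240, 175, 84, 49, 44, 45, 43, 45, 46, 43]
275 rows [149, 150, 150, 150, 149, 149, 151, 150, 148, 136, 112, 104, 104, 103, 103, 101, 102, 105, 104, 95, 74, 104, 138, 148, 148, 149, 148, 146, 150, 158, 201, 236, 245, 247, 247, 247, 247, 247, 248, 247, 247, 247, 241, 190, 102, 49, 42, 44, 46, 41, 43, 42]
row 130 cols [166, 164, 164, 163, 157, 146, 152, 158, 160, 159, 158, 157, 161, 175, 217, 240, 244, 244, 245, 245, 244, 240, 203, 119, 56, 44, 43, 44, 43, 43, 42, 42, 43, 52, 92, 160, 224, 241, 245, 244, 246, 246, 247, 247, 247, 247, 247, 247, 247, 247, 247, 247, 247, 247, 247, 247, 246, 246, 245, 245, 245, 244, 236, 205, 134, 73, 45, 41, 40, 43, 41, 41, 40, 43, 42, 49, 80, 119, 142, 171, 223, 240, 242, 242, 234, 182, 117, 92, 89, 89, 91, 105, 136, 125, 95, 90, 104, 134, 162, 170]
bar (255, 62) (np.float64(-0.9), np.float64(-3.1))
bar (222, 62) (np.float64(-0.3), np.float64(26.9))
bar (288, 62) (np.float64(-0.5), np.float64(-33.0))
```

Request:
carry_out(motion=[[[3, 0, -0.2, 0, 0, 0, 0], [6, 0, -0.2, 0, 0, 0, 0], [9, 0, -0.2, 0, 0, 0, 0], [10.2, 0, -0.2, 0, 0, 0, 0], [10.2, 0, -0.2, 0, 0, 0, 0]]])

```text
time_s: 2.17
position: [0.507, -0.1008, 0.0574]
tool_rot: [[-0.004, 0.314, -0.949], [0.002, -0.949, -0.314], [-1.0, -0.003, 0.003]]
ft_force: [-0.7, 0.3, -0.3]
grip_width: -0.0003
```

Request:
carry_out(motion=[[[0.4, 0, 0, 0, 0, 0, 0], [0.8, 0, 0, 0, 0, 0, 0], [1.2, 0, 0, 0, 0, 0, 0], [1.4, 0, 0, 0, 0, 0, 0], [1.4, 0, 0, 0, 0, 0, 0]]])

```text
time_s: 2.58
position: [0.5084, -0.1006, 0.0453]
tool_rot: [[0.0, 0.315, -0.949], [-0.0, -0.949, -0.315], [-1.0, 0.0, -0.0]]
ft_force: [0.7, -0.8, 0.2]
grip_width: 0.0002
```

```bash
python3 st.py
```

```text
t 2.5833 p [ 0.5084 -0.1006  0.0453] stage x,y -0.1145 -0.002 tip z 0.0343 F u,v,z [0.4, -1.0, 0.2] w 0.0002 ydir -71.62 tilt [-1.e+00  2.e-04 -2.e-04]
```

Request:
carry_out(motion=[[[0.1, 0, 0, 0, 0, 0, 0], [0.2, 0, 0, 0, 0, 0, 0], [0.2, 0, 0, 0, 0, 0, 0]]])

```text
time_s: 2.83
position: [0.5084, -0.1005, 0.0433]
tool_rot: [[0.0, 0.315, -0.949], [-0.0, -0.949, -0.315], [-1.0, 0.0, -0.0]]
ft_force: [0.3, -0.3, -0.6]
grip_width: -0.0002
```

```bash
python3 - <<'E'
from st import *
show()
d={n:env.get_image(n) for n in("scene","wrist")}
a=d['scene']['image'][150:300,150:310];b=d['wrist']['image'][60:360,90:420]
a=cv2.resize(a,(480,450),interpolation=2);b=cv2.resize(b,(320,291));b=cv2.copyMakeBorder(b,0,450-291,0,0,0)
cv2.imwrite('pics/n2.png',np.hstack([a,b])[:,:,::-1])
E
```

```text
t 2.8333 p [ 0.5084 -0.1005  0.0433] stage x,y -0.1144 -0.0019 tip z 0.0323 F u,v,z [0.2, -0.4, -0.6] w -0.0002 ydir -71.62 tilt [-1.e+00  1.e-04 -1.e-04]
```

View pics/n2.png

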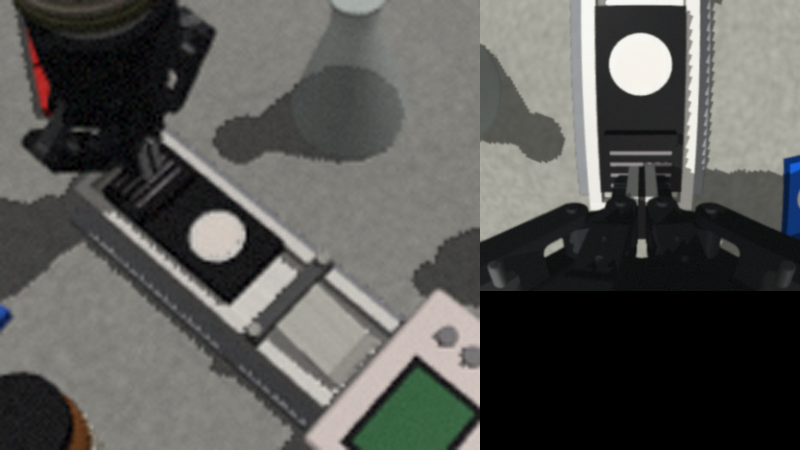

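The shut fingertips stand over the grooved rest, centred on the carrier at about column 641. There is no contact yet, so the tips reach less far than I assumed. I'll go down in small steps until the force rises.

Request:
carry_out(motion=[[[0.1, 0, 0, 0, 0, 0, 0], [0.2, 0, 0, 0, 0, 0, 0], [0.3, 0, 0, 0, 0, 0, 0], [0.3, 0, 0, 0, 0, 0, 0]]])

```text
time_s: 3.27
position: [0.5083, -0.1005, 0.04]
tool_rot: [[-0.0, 0.315, -0.949], [0.0, -0.949, -0.315], [-1.0, -0.0, 0.0]]
ft_force: [0.2, 0.6, 0.2]
grip_width: 0.0001
```

Request:
carry_out(motion=[[[0.1, 0, 0, 0, 0, 0, 0], [0.2, 0, 0, 0, 0, 0, 0], [0.3, 0, 0, 0, 0, 0, 0], [0.3, 0, 0, 0, 0, 0, 0]]])

```text
time_s: 3.6
position: [0.5083, -0.1005, 0.037]
tool_rot: [[-0.0, 0.315, -0.949], [0.0, -0.949, -0.315], [-1.0, -0.0, 0.0]]
ft_force: [0.3, -0.2, -0.7]
grip_width: 0.0004
```

Nominally the tip should be 12 mm inside the carrier, yet there is no force. I'll look before going on.

```bash
python3 - <<'E'
from st import *
s,p,R=show(); print(s['q'],s['joint_efforts'])
d={n:env.get_image(n) for n in("scene","wrist")}
import pickle;pickle.dump(d,open('d3.pkl','wb'))
print('tip px scene',pix(d['scene'],p-[0,0,.011]),'tcp',pix(d['scene'],p))
a=d['scene']['image'][170:270,150:250];b=d['wrist']['image'][120:260,190:330]
cv2.imwrite('pics/n3.png',np.hstack([cv2.resize(x,(400,400),interpolation=2) for x in(a,b)])[:,:,::-1])
E
```

```text
t 3.6 p [ 0.5083 -0.1005  0.037 ] stage x,y -0.1145 -0.0019 tip z 0.026 F u,v,z [0.2, -0.3, -0.7] w 0.0004 ydir -71.62 tilt [-1.e+00 -2.e-04  2.e-04]
[-2.42949303e+01  3.10104797e+01  9.40488092e+01 -2.61524859e-04
  5.49592687e+01  4.73276668e+01] [ 2.69007513e-03 -4.57221651e+01 -1.56649196e+01  6.39190075e-04
 -3.87975352e-02 -9.39834536e-06]
tip px scene [199.39067005 212.26379817] tcp [198.65103106 209.49800064]
```

View pics/n3.png

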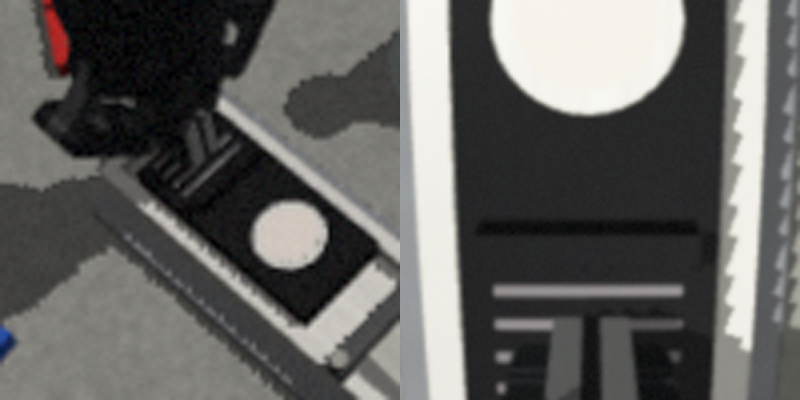

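```bash
python3 - <<'E'
from h import *
import pickle
for f in('d','d2','d3'):
    im=pickle.load(open(f+'.pkl','rb'))['scene'];m=(im['image'].max(2)>165).astype(np.uint8)
    n,l,s,c=cv2.connectedComponentsWithStats(m)
    for i in range(1,n):
        if np.hypot(*(c[i]-[222,228]))<10 and s[i,4]>50: print(f,c[i],s[i])
im=pickle.load(open('d3.pkl','rb'))['scene']
print(pix(im,[.5649,-.0811,.038]),pix(im,[.5649,-.0811,.030]))
E
```

```text
d [220.31711712 230.13513514] [176 191  78  69 555]
d [221.88372093 228.33023256] [214 221  17  16 215]
d2 [219.0609375 228.484375 ] [175 191  80  70 640]
d2 [222.04932735 228.47085202] [214 221  18  16 223]
d3 [222.02252252 228.44594595] [214 221  18  16 222]
[221.38300406 228.07475264] [221.70981502 229.97073877]
```

The carrier hasn't moved, and in the picture the tips sit at about the TCP height. So this is just short of contact, and I'll keep lowering in small steps.

Request:
carry_out(motion=[[[0.1, 0, 0, 0, 0, 0, 0], [0.2, 0, 0, 0, 0, 0, 0], [0.3, 0, 0, 0, 0, 0, 0], [0.3, 0, 0, 0, 0, 0, 0]]])

```text
time_s: 4.03
position: [0.5083, -0.1005, 0.034]
tool_rot: [[-0.0, 0.315, -0.949], [0.0, -0.949, -0.315], [-1.0, -0.0, 0.0]]
ft_force: [0.0, -0.3, 0.2]
grip_width: -0.0003
```

Request:
carry_out(motion=[[[0.1, 0, 0, 0, 0, 0, 0], [0.2, 0, 0, 0, 0, 0, 0], [0.3, 0, 0, 0, 0, 0, 0], [0.3, 0, 0, 0, 0, 0, 0]]])

```text
time_s: 4.37
position: [0.5083, -0.1005, 0.031]
tool_rot: [[-0.0, 0.315, -0.949], [0.0, -0.949, -0.315], [-1.0, -0.0, 0.0]]
ft_force: [-0.4, -0.3, 0.6]
grip_width: -0.0001
```

```bash
python3 - <<'E'
from st import *
import pickle
s,p,R=show()
d={n:env.get_image(n) for n in("scene","wrist")};pickle.dump(d,open('d4.pkl','wb'))
im=d['scene'];a=im['image'][175:235,170:240]
m=(im['image'].max(2)>165).astype(np.uint8);n,l,st_,c=cv2.connectedComponentsWithStats(m)
print([c[i] for i in range(1,n) if np.hypot(*(c[i]-[222,228]))<6])
a=cv2.resize(a,None,fx=10,fy=10,interpolation=cv2.INTER_CUBIC)
a=np.clip(a.astype(float)*1.8,0,255).astype(np.uint8)
for z,col in((.02,(255,0,0)),(.031,(0,255,0)),(.042,(0,0,255))):
    q=(pix(im,[p[0],p[1],z])-[170,175]+.5)*10;cv2.circle(a,tuple(int(k) for k in q),4,col,-1);print(z,q)
cv2.imwrite('pics/n4.png',a[:,:,::-1])
E
```

```text
t 4.3667 p [ 0.5083 -0.1005  0.031 ] stage x,y -0.1146 -0.0018 tip z 0.02 F u,v,z [-0.5, -0.1, 0.6] w -0.0001 ydir -71.62 tilt [-1.e+00 -2.e-04  3.e-04]
[array([222.02252252, 228.44594595])]
0.02 [302.89330739 392.37452973]
0.031 [295.60577666 365.12130629]
0.042 [288.1181338  337.11972235]
```

View pics/n4.png

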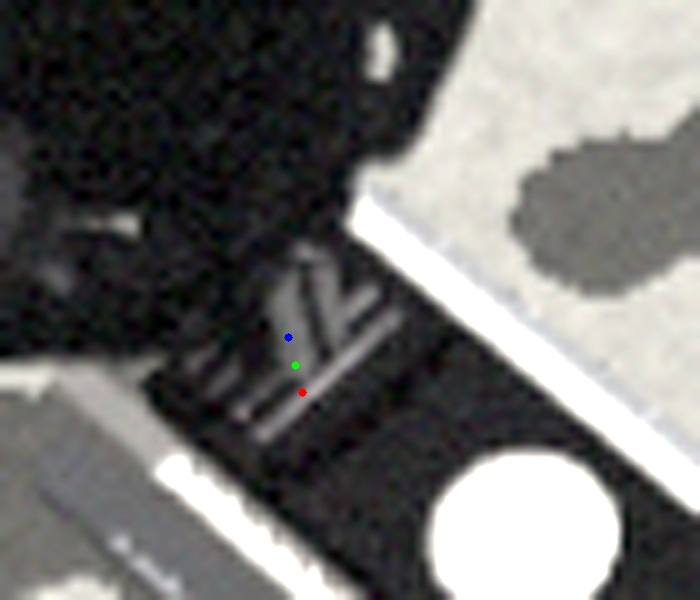

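The visible +u faces of the pads end near (320,365). Stepping back 11 mm to the finger axis gives tips at about z = 45 mm, still 7 mm or so above the carrier. So the reported TCP, or the tip length, is off by about 2 cm. I'll keep lowering until force shows.

Request:
carry_out(motion=[[[0.1, 0, 0, 0, 0, 0, 0], [0.2, 0, 0, 0, 0, 0, 0], [0.3, 0, 0, 0, 0, 0, 0], [0.4, 0, 0, 0, 0, 0, 0], [0.4, 0, 0, 0, 0, 0, 0]]])

```text
time_s: 4.88
position: [0.5083, -0.1005, 0.0272]
tool_rot: [[-0.0, 0.315, -0.949], [0.0, -0.949, -0.315], [-1.0, -0.0, 0.0]]
ft_force: [-0.4, 1.0, 3.3]
grip_width: 0.0003
```

Request:
carry_out(motion=[[[0.1, 0, 0, 0, 0, 0, 0], [0.2, 0, 0, 0, 0, 0, 0], [0.3, 0, 0, 0, 0, 0, 0], [0.3, 0, 0, 0, 0, 0, 0]]])

```text
time_s: 5.22
position: [0.5084, -0.1006, 0.0243]
tool_rot: [[0.0, 0.315, -0.949], [-0.0, -0.949, -0.315], [-1.0, 0.0, -0.0]]
ft_force: [-1.6, 0.2, 5.6]
grip_width: 0.0003
```

Request:
carry_out(motion=[[[0.1, 0, 0, 0, 0, 0, 0], [0.2, 0, 0, 0, 0, 0, 0], [0.3, 0, 0, 0, 0, 0, 0], [0.4, 0, 0, 0, 0, 0, 0], [0.4, 0, 0, 0, 0, 0, 0]]])

```text
time_s: 5.63
position: [0.5084, -0.1006, 0.0205]
tool_rot: [[0.0, 0.315, -0.949], [-0.0, -0.949, -0.315], [-1.0, 0.0, -0.0]]
ft_force: [-1.9, 0.4, 8.3]
grip_width: 0.0002
```

Request:
carry_out(motion=[[[0.05, 0, 0, 0, 0, 0, 0], [0.1, 0, 0, 0, 0, 0, 0], [0.15, 0, 0, 0, 0, 0, 0], [0.2, 0, 0, 0, 0, 0, 0], [0.2, 0, 0, 0, 0, 0, 0]]])

```text
time_s: 6.05
position: [0.5086, -0.1007, 0.0196]
tool_rot: [[0.001, 0.316, -0.949], [-0.001, -0.949, -0.316], [-1.0, 0.001, -0.001]]
ft_force: [-5.2, 1.0, 18.3]
grip_width: -0.0002
```

```bash
python3 - <<'E'
from st import *
import pickle
show();d={n:env.get_image(n) for n in("scene","wrist")};pickle.dump(d,open('d5.pkl','wb'))
m=(d['scene']['image'].max(2)>165).astype(np.uint8);n,l,s,c=cv2.connectedComponentsWithStats(m)
print([c[i] for i in range(1,n) if np.hypot(*(c[i]-[222,228]))<6])
E
```

```text
t 6.05 p [ 0.5086 -0.1007  0.0196] stage x,y -0.1143 -0.0021 tip z 0.0086 F u,v,z [-4.7, 2.6, 18.3] w -0.0002 ydir -71.61 tilt [-1.0e+00  1.2e-03 -9.0e-04]
[array([222.34090909, 230.34545455])]
```

The disc shifted 1.9 px, which is exactly the full 8 mm, and the force is 18 N, so the plate has bottomed. Now I'll slide along −tool z, with slightly more press.

Request:
carry_out(motion=[[[0.05, 0, -0.2, 0, 0, 0, 0], [0.05, 0, -0.5, 0, 0, 0, 0], [0.05, 0, -0.8, 0, 0, 0, 0], [0.05, 0, -1.1, 0, 0, 0, 0], [0.05, 0, -1.4, 0, 0, 0, 0]]])

```text
time_s: 6.57
position: [0.5224, -0.0969, 0.0196]
tool_rot: [[0.002, 0.316, -0.949], [-0.002, -0.949, -0.316], [-1.0, 0.003, -0.002]]
ft_force: [-5.7, -2.6, 21.1]
grip_width: -0.0
```

```bash
cat > disc.py <<'E'
from st import *
s,p,R=show();im=env.get_image("scene");m=(im['image'].max(2)>165).astype(np.uint8)
n,l,s,c=cv2.connectedComponentsWithStats(m)
for i in range(1,n):
    P=ray(im,*c[i],.030);x,y=(P-O)@u,(P-O)@v
    if -.07<x<.06 and abs(y)<.02 and 60<s[i,4]<330: print('disc stage',x.round(4),y.round(4),s[i,4],'carrier x',round(x-.022,4))
E
python3 disc.py
```

```text
t 6.5667 p [ 0.5224 -0.0969  0.0196] stage x,y -0.1 -0.0028 tip z 0.0086 F u,v,z [-6.3, -0.7, 21.1] w -0.0 ydir -71.6 tilt [-1.      0.0028 -0.0016]
disc stage -0.0392 -0.0018 222 carrier x -0.0612
disc stage 0.0318 0.0006 268 carrier x 0.0098
```

Request:
carry_out(motion=[[[0, -0.03, -0.3, 0, 0, 0, 0], [0, -0.03, -0.6, 0, 0, 0, 0], [0, -0.03, -1.0, 0, 0, 0, 0], [0, -0.03, -1.4, 0, 0, 0, 0], [0, -0.03, -1.8, 0, 0, 0, 0]]])

```text
time_s: 7.03
position: [0.5394, -0.091, 0.0197]
tool_rot: [[0.003, 0.316, -0.949], [-0.002, -0.949, -0.316], [-1.0, 0.003, -0.002]]
ft_force: [-5.2, -2.1, 21.0]
grip_width: -0.0003
```

```bash
python3 disc.py
```

```text
t 7.0333 p [ 0.5394 -0.091   0.0197] stage x,y -0.082 -0.0026 tip z 0.0087 F u,v,z [-5.6, -0.3, 21.0] w -0.0003 ydir -71.61 tilt [-1.      0.0029 -0.0017]
disc stage -0.0213 -0.0018 231 carrier x -0.0433
disc stage 0.0317 0.0006 328 carrier x 0.0097
```

Far end is past the bar (carrier x ≈ −43 mm), moving with the finger. Continuing.

Request:
carry_out(motion=[[[0, 0, -0.4, 0, 0, 0, 0], [0, 0, -0.8, 0, 0, 0, 0], [0, 0, -1.2, 0, 0, 0, 0], [0, 0, -1.6, 0, 0, 0, 0], [0, 0, -2.0, 0, 0, 0, 0]]])

```text
time_s: 7.5
position: [0.5576, -0.0848, 0.0198]
tool_rot: [[0.0, 0.316, -0.949], [-0.002, -0.949, -0.316], [-1.0, 0.002, 0.0]]
ft_force: [-11.2, -4.4, 24.8]
grip_width: 0.0001
```

Request:
carry_out(motion=[[[0, 0, -0.3, 0, 0, 0, 0], [0, 0, -0.6, 0, 0, 0, 0], [0, 0, -0.9, 0, 0, 0, 0], [0, 0, -1.2, 0, 0, 0, 0], [0, 0, -1.4, 0, 0, 0, 0]]])

```text
time_s: 7.92
position: [0.5711, -0.0803, 0.0199]
tool_rot: [[0.001, 0.316, -0.949], [-0.002, -0.949, -0.316], [-1.0, 0.002, -0.0]]
ft_force: [-9.2, -2.9, 23.6]
grip_width: -0.0002
```

```bash
python3 - <<'E'
from st import *
import pickle
show();d={n:env.get_image(n) for n in("scene","wrist")};pickle.dump(d,open('d6.pkl','wb'))
a=d['scene']['image'][170:290,160:300];b=d['wrist']['image'][60:260,140:372]
cv2.imwrite('pics/n6.png',np.hstack([cv2.resize(x,(400,343),interpolation=2) for x in(a,b)])[:,:,::-1])
E
```

```text
t 7.9167 p [ 0.5711 -0.0803  0.0199] stage x,y -0.0485 -0.0024 tip z 0.0089 F u,v,z [-9.7, 0.1, 23.6] w -0.0002 ydir -71.6 tilt [-1.0e+00  2.5e-03 -5.0e-04]
```

View pics/n6.png

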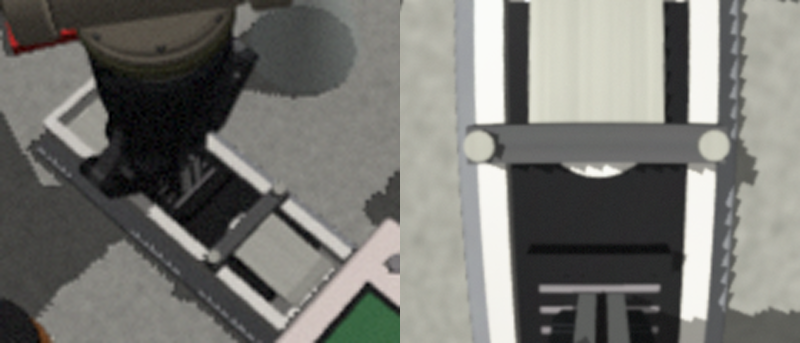

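The carrier is under the bar and leaf (black shows on both sides of the strip), at about x = −10 mm, with the finger still on the rest. I'll continue home.

Request:
carry_out(motion=[[[0, 0, -0.3, 0, 0, 0, 0], [0, 0, -0.6, 0, 0, 0, 0], [0, 0, -0.9, 0, 0, 0, 0], [0, 0, -1.2, 0, 0, 0, 0], [0, 0, -1.5, 0, 0, 0, 0]]])

```text
time_s: 8.43
position: [0.5855, -0.0756, 0.0199]
tool_rot: [[0.002, 0.315, -0.949], [-0.002, -0.949, -0.315], [-1.0, 0.003, -0.001]]
ft_force: [-7.4, -3.0, 22.9]
grip_width: -0.0003
```

Request:
carry_out(motion=[[[0, 0, -0.2, 0, 0, 0, 0], [0, 0, -0.4, 0, 0, 0, 0], [0, 0, -0.6, 0, 0, 0, 0], [0, 0, -0.7, 0, 0, 0, 0], [0, 0, -0.8, 0, 0, 0, 0]]])

```text
time_s: 8.85
position: [0.5931, -0.073, 0.0199]
tool_rot: [[0.002, 0.315, -0.949], [-0.002, -0.949, -0.316], [-1.0, 0.002, -0.001]]
ft_force: [-7.6, -3.4, 20.4]
grip_width: -0.0001
```

```bash
python3 st.py
```

```text
t 8.85 p [ 0.5931 -0.073   0.0199] stage x,y -0.0254 -0.0025 tip z 0.0089 F u,v,z [-8.3, -0.8, 20.4] w -0.0001 ydir -71.61 tilt [-1.      0.0025 -0.001 ]
```

Request:
carry_out(motion=[[[0, 0, -0.1, 0, 0, 0, 0], [0, 0, -0.2, 0, 0, 0, 0], [0, 0, -0.3, 0, 0, 0, 0], [0, 0, -0.3, 0, 0, 0, 0]]])

```text
time_s: 9.18
position: [0.5958, -0.0721, 0.0199]
tool_rot: [[0.001, 0.316, -0.949], [-0.002, -0.949, -0.316], [-1.0, 0.002, -0.001]]
ft_force: [-8.3, -2.8, 21.4]
grip_width: 0.0007
```

Request:
carry_out(motion=[[[0, 0, -0.1, 0, 0, 0, 0], [0, 0, -0.2, 0, 0, 0, 0], [0, 0, -0.3, 0, 0, 0, 0], [0, 0, -0.3, 0, 0, 0, 0]]])

```text
time_s: 9.52
position: [0.5986, -0.0712, 0.0199]
tool_rot: [[0.001, 0.316, -0.949], [-0.002, -0.949, -0.316], [-1.0, 0.002, -0.001]]
ft_force: [-7.9, -2.9, 21.4]
grip_width: -0.0001
```

```bash
python3 - <<'E'
from st import *
import pickle
show();d={n:env.get_image(n) for n in("scene","wrist")};pickle.dump(d,open('d7.pkl','wb'))
a=d['scene']['image'][170:290,160:300];b=d['wrist']['image'][60:260,140:372]
cv2.imwrite('pics/n7.png',np.hstack([cv2.resize(x,(400,343),interpolation=2) for x in(a,b)])[:,:,::-1])
E
```

```text
t 9.5167 p [ 0.5986 -0.0712  0.0199] stage x,y -0.0195 -0.0024 tip z 0.0089 F u,v,z [-8.4, -0.2, 21.4] w -0.0001 ydir -71.61 tilt [-1.0e+00  2.4e-03 -7.0e-04]
```

View pics/n7.png

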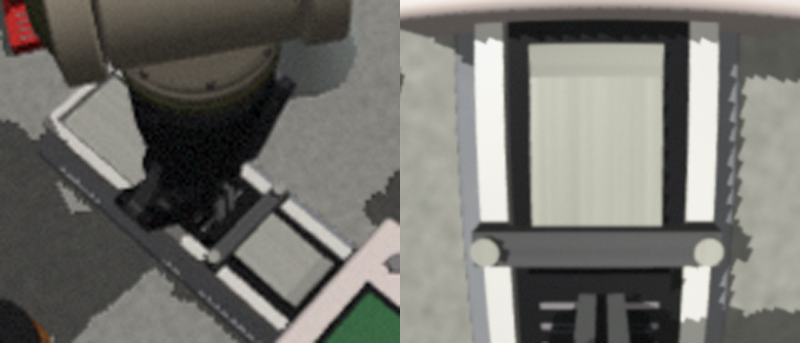

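The carrier shows black right up to the housing and the ridge is about at the bar. I'll push on until the ridge/housing stop shows in the force.

Request:
carry_out(motion=[[[0, 0, -0.1, 0, 0, 0, 0], [0, 0, -0.2, 0, 0, 0, 0], [0, 0, -0.2, 0, 0, 0, 0]]])

```text
time_s: 9.87
position: [0.6004, -0.0705, 0.0199]
tool_rot: [[0.001, 0.316, -0.949], [-0.002, -0.949, -0.316], [-1.0, 0.002, -0.0]]
ft_force: [-8.5, -2.5, 20.9]
grip_width: 0.0002
```

Request:
carry_out(motion=[[[0, 0, -0.1, 0, 0, 0, 0], [0, 0, -0.2, 0, 0, 0, 0], [0, 0, -0.2, 0, 0, 0, 0]]])

```text
time_s: 10.12
position: [0.6009, -0.0704, 0.0199]
tool_rot: [[-0.002, 0.316, -0.949], [-0.003, -0.949, -0.316], [-1.0, 0.002, 0.003]]
ft_force: [-15.7, -6.8, 25.6]
grip_width: 0.0
```

The finger stalled with 17 N along the channel, so the carrier is home against the housing. Lifting straight up.

Request:
carry_out(motion=[[[-0.15, 0, 0.05, 0, 0, 0, 0], [-0.4, 0, 0.1, 0, 0, 0, 0], [-1.5, 0, 0.2, 0, 0, 0, 0], [-4, 0, 1, 0, 0, 0, 0], [-8, 0, 4, 0, 0, 0, 0]]])

```text
time_s: 10.53
position: [0.5696, -0.0794, 0.0903]
tool_rot: [[-0.002, 0.317, -0.949], [0.001, -0.949, -0.317], [-1.0, -0.002, 0.001]]
ft_force: [-0.8, -0.0, 0.9]
grip_width: 0.0002
```

Request:
carry_out(motion=[[[0, 0, 4, 0, 0, 0, 0], [-1, 0, 7, 0, 0, 0, 0], [-1, 0, 7, 0, 0, 0, 0], [-1, 0, 7, 0, 0, 0, 0]]])

```text
time_s: 10.87
position: [0.5024, -0.1025, 0.1023]
tool_rot: [[0.002, 0.314, -0.949], [-0.001, -0.949, -0.314], [-1.0, 0.001, -0.002]]
ft_force: [0.2, -0.6, 0.5]
grip_width: -0.0
```

```bash
python3 - <<'E'
from st import *
import pickle
show();d={n:env.get_image(n) for n in("scene","wrist")};pickle.dump(d,open('d8.pkl','wb'))
im=d['scene']
for nm,x,y,z in(('near end home',-.0425,0,.03),('ridge top near',-.0085,0,.04)): print(nm,(pix(im,O+x*u+y*v+[0,0,z])-[160,160])*400/140)
a=im['image'][160:280,160:300];b=d['wrist']['image'][0:200,140:372]
cv2.imwrite('pics/n8.png',np.hstack([cv2.resize(x,(400,343),interpolation=2) for x in(a,b)])[:,:,::-1])
E
```

```text
t 10.8667 p [ 0.5024 -0.1025  0.1023] stage x,y -0.1207 -0.0019 tip z 0.0913 F u,v,z [0.0, -0.6, 0.5] w -0.0 ydir -71.7 tilt [-1.      0.0012 -0.0017]
near end home [191.14675511 210.00235008]
ridge top near [229.24876143 236.20522392]
```

View pics/n8.png

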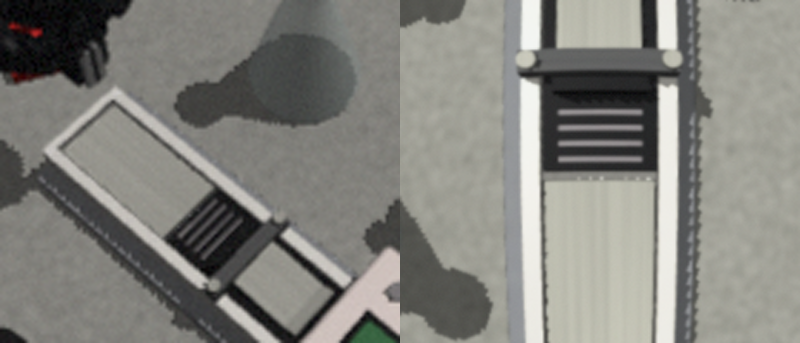

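The plate is up, with its far edge visible at wrist row 180. The carrier's near end is at row 171, leaving the expected gap of about 4 mm, and it lies straight with the ridge at the bar. Its near end in the scene view matches the predicted home pixel (191,210). Handing in.

```bash
python3 -c "
from rig import env
print(env.close_job())"
```

```text
the job is handed in; nothing more can be done
None
```

The job is handed in, and my checks say the carrier is fully home, though no verdict is reported. With the gripper shut, I pressed the carrier's thumb rest down until the plate bottomed. That was the full 8 mm, confirmed by the disc's shift in the camera image, with about 18–25 N of press. I then slid it under the bar and the leaf spring at that press until it stopped with about 17 N along the channel, and lifted straight off.

**Last checks:**
- The carrier's near end sits at its predicted home pixel.
- The gap of roughly 4 mm to the sprung plate is visible, and the plate looks up again.
- The leaf strip lies over the carrier, which is straight in the channel.
- The arm was clear, with no force on it. It took 10.9 s and 10 pictures.

**Disagreements:**
- The fingers touched the carrier about 2 cm lower, by the reported TCP height, than the stated fingertip length implies. I went by force and the images instead.
- The top and wrist cameras differed by about 3 mm on the carrier's sideways position.
- I did not measure the leaf angle and plate height at the end; I only judged them from the pictures.

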